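# Seat a keyed lap on the drive pin of a graver hone

## Task

The lap on the graver hone is still riding high on its spindle because the notch in its rim is away from the drive pin on the platen. With a fingertip on the lap, turn it round until the notch stands over the pin, then press it down until it sits fully home on the platen. Do not lift the lap, and leave everything else on the bench and on the machine where it is.

Things in the scene. Friction and masses are not known exactly. Their poses are not given: they have to be found in the camera images.
- hone: the graver hone (bench lap), fixed to the bench: grey housing 300 x 200 mm, top at 70 mm, with a rear deck that carries a rubber mat (at 72 mm), a fixture post 155 mm tall on the deck and a control panel on its front. Origin on the bench surface under the spindle axis; own x towards the rear deck (the housing reaches 105 mm forward of the axis, 195 mm to the rear and 100 mm to each side), z up
- spindle_nose (a point): centre of the top end of the fixed steel spindle nose, 22 mm diameter, which stands up through the middle of the lap; it lies on the spindle axis 131 mm above the bench. The spindle is vertical and braked: nose, platen and pin do not turn
- pin_tip (a point): top of the brass drive pin, a domed upright pin 9 mm in diameter standing 9 mm above the platen in a rubber bush, its axis 77.5 mm from the spindle axis; its tip is 97 mm above the bench. The platen is a dark steel plate 184 mm in diameter, top face 88 mm above the bench; a yellow mark 10 mm wide on its edge and a yellow line on the nose show on which side the pin is
- lap_centre (a point): the point where the spindle axis meets the plane of the lap's top face. The lap is a flat disc 160 mm in diameter and 10 mm thick, aluminium with a copper-coloured face; there is nothing on it to grip. Its top face is about 109 to 112 mm above the bench at the start and 98 mm when it is fully home on the platen
- lap_notch (a point): where the drive pin has to come in the lap's rim notch: 77.5 mm from the spindle axis, in the plane of the top face, on the centre line of the notch. The notch is open at the rim, 15 mm wide and 12 mm deep radially, cut through the full thickness; a red mark on the lap, 6 mm wide, points at it from the inside. The notch has to stand straight over the pin to within about 3 mm along the rim before the lap can go down
- lap (a joint): turn of the lap about the spindle in rad, growing anticlockwise seen from above; 0 (or any whole turn) when the notch is over the pin. Turns freely without end stops, with a drag of about 0.03 N m (about 0.6 N at 50 mm from the axis), and stays where it is left; a fingertip resting on its face with a few newtons drags it round
- hub (a joint): how far the lap is pushed down the spindle, in m: 0 to 0.003 at the start, 0.014 fully home, negative when lifted. A snug sliding fit on O-rings: about 6 N moves it, it stays level and where it is left. With the notch off the pin it meets the pin at 0.005; the bushed pin yields about 1 mm per 3 N more and lifts the lap back to about 0.007 when let go. The lap still turns on the oiled pin
- graver: hand graver lying on the rear deck of the hone, mushroom-shaped wooden handle 31 mm across, 110 mm long over all; origin under the middle of its length; leave it alone
- oiler: amber oil bottle with a black cap and steel tip standing on the rear deck of the hone, 28 mm diameter, 56 mm tall; origin at the centre of its underside; leave it alone
- bench_block: polished steel bench block lying on the bench, 105 x 70 x 32 mm; origin at the centre of its underside; leave it alone
- pendant: small silver and brass pendant lying on the bench block, about 60 x 40 x 12 mm; origin at its underside; leave it alone
- ring_clamp: wooden ring clamp lying on the bench, 125 x 36 x 23 mm; origin at the centre of its underside; leave it alone
- spare_lap: spare white ceramic lap lying flat on the bench, 120 mm diameter, 8 mm thick, no notch; origin at the centre of its underside; leave it alone
- hammer: chasing hammer lying on the bench, 190 mm long, head 70 mm; origin near the middle of the handle, at bench level; leave it alone
- handpiece: aluminium micromotor handpiece with a black nose lying on the bench, 150 mm long, 27 mm thick; origin near its middle, at bench level; leave it alone

How it is judged:
By the outcome, as a careful person would: the job done as asked, in the order asked, and still so for the second after the job is handed in, with the robot touching nothing.
It also fails if it takes over 58 s, if anything falls off the work surface, if the arm or the gripper's body presses on something with over 40 N, if the wrist force passes 120 N, or if a joint passes its speed limit or range.

## Robot

A 6-joint arm with a two-finger parallel gripper is mounted at the origin on the work surface. World frame = base frame: x ahead of the robot, y to its left, z up, the work surface at z = 0. Lengths are in mm, angles in rad, forces in N, time in s.
With the tool pointing down it reaches from about 300 to 775 mm from the base axis. Payload 14.6 kg.
Tool frame: the origin (TCP) lies between the finger pads; the fingertips stand 8 mm ahead of it and the grasp point (between the pads) lies 11 mm behind it; z points along the fingers, y is the direction in which the jaws open and shut (so a half turn about z gives the same grasp; the last joint's range is limited). The gripper opens to 94 mm and grips with 3 to 60 N. Pads are 16 mm wide; open, the fingers measure 119 mm over their backs; the gripper's body (75 mm by 177 mm) begins 78 mm behind the grasp point.
Start: joints at [-1.393, 0.3, 1.521, -0, 1.321, -0.067], TCP at [133.293, -533.594, 213.446] pointing down, gripper open.
Joint ranges: [-3.03, 3.03], [-0.79, 2.21], [0.23, 2.52], [-1.04, 4.18], [0, 3.07], [-2.55, 2.55]. Speed limits (rad/s): [2.22, 2.22, 2.57, 3.14, 3.14, 3.14].

## Interface

Orientations are given as [roll, pitch, yaw] about the fixed x, y, z axes, in that order (R = Rz(yaw) Ry(pitch) Rx(roll)).
In Python, from cell import manip gives the robot as it stands. The module is installed in compiled form; this text tells all that it offers.
- The arm moves only by the tool send_rows, never from a script. Its argument "series" is a list that holds one entry, the list of rows, each a list of 5 numbers: the opening, from 0 (shut) to 1 (fully open), then the shift along the tool's x, y, z in mm, then the turn about the tool's z in degrees. In form: [[[gripper, dx, dy, dz, roll], ...]]. A call has 1 to 10 rows; each row is the pose to reach, as a shift and turn from the pose commanded when the call began, along the tool's axes at that moment; what a row does not reach only later rows make up. A row lasts 1/10 s, in which the tool goes at most 50 mm and 8.59 degrees, less where a joint would pass 70% of its speed; a pose out of reach is approached as far as the arm can. A call with a gripper value outside its range is refused whole. The fingers move at their own pace and stop on an object; "newtons" is the grip in N (left out, the last holds). Time passes only in rows, so rows that repeat a pose let the fingers close. It gives the time, the measured TCP pose, the force and the opening at its end, in the units of the state.
- manip.read_state(): the state, without advancing time (a new reading comes with each control period).
- manip.camera(name): name is "scene" or "side" or "wrist"; returns a dict with "img" (480x640x3 uint8, red, green, blue), "vfov" (degrees; the focal length in pixels is half the picture's height over the tangent of half this angle, whatever the lens; pixels are square), "cx", "cy" (the principal point, pixels), "pose" (4x4, takes a point from camera to world coordinates); the wrist camera has in their place "T_tool_cam" (4x4, takes a point from camera to tool coordinates, whose origin is the TCP and whose axes are the flange's). Camera axes: x right, y down, z forward; pixel columns grow to the right and rows downward; lengths in mm; the calibration is good to about 2 mm. A picture is of the moment at which its call begins: read the wrist's pose just before it. There is no depth.
- manip.sign_off(): hands the job in, once; it reports no verdict.
Trained networks look in a picture, given as the dict that the camera call returned (one of the last four; its "shot" number tells which), for a name from the list of things; names that differ only in an ending like _2 or _b are one class to them, and where a whole thing is asked for, a point or a joint stands for the part that bears it (a point fixed in the world has none). Each returns a list of dicts, best first, with "conf" (0 to 1); they miss things now and then, are a little off and sometimes report something else, mostly with a low value. They report only what shows in the picture. A call takes as long as a camera call.
- manip.find_in(target, picture): "rect" ([left, top, width, height] in pixels, round what is visible of it).
- manip.silhouettes(target, picture): "pixels" (480x640 bool, what is visible of it) and "rect" ([left, top, width, height] in pixels, round what is visible of it).
The state is a dict: "clock": time; "joints": joint angles; "qd": joint speeds; "effort": joint torques, N m; "eef_pos": TCP position; "eef_rot": TCP orientation; "wrist_force": force on the tool from outside, world axes, zero at the start; "moment": the same for the moment, N m; "finger_gap": finger opening in mm.
Only numpy, scipy, OpenCV 4.12 (cv2) and the standard library are available. Lean on these libraries where they do the work, as an engineer would, in place of code of your own. Each camera call takes 0.05 s, during which the arm holds its last target. There are 200 camera calls.

## Working session

There is one attempt and no reset: what is moved stays moved. The work goes in short steps, Python scripts to look and compute and a tool call to move; the robot and the scene stay as the last step left them, time stands still between calls to the robot, and variables do not carry over. Pictures are saved under pics/ and viewed, about 8 in all and at most 12, crops included, and the job is handed in when it is done.

Besides the shell and the picture viewer there is one more tool, called as name(argument=value, ...) on one line, values as JSON. send_rows: Moves the arm, as the interface text tells. Its arguments: {"type":"object","properties":{"series":{"type":"array"},"newtons":{"type":"number"}},"required":["series"]}

```bash
mkdir -p pics
cat > h.py <<'E'
import numpy as np, cv2
from cell import manip
def shot(name,fn=None):
    s=manip.read_state(); c=manip.camera(name)
    if fn: cv2.imwrite('pics/'+fn,c['img'][:,:,::-1])
    f=240/np.tan(np.radians(c['vfov'])/2)
    if 'pose' in c: T=np.array(c['pose'])
    else:
        from scipy.spatial.transform import Rotation as R
        W=np.eye(4);W[:3,:3]=R.from_euler('xyz',s['eef_rot']).as_matrix();W[:3,3]=s['eef_pos'];T=W@np.array(c['T_tool_cam'])
    return c,T,f
def ray(c,T,f,u,v):
    d=T[:3,:3]@np.array([(u-c['cx'])/f,(v-c['cy'])/f,1]);return T[:3,3],d/np.linalg.norm(d)
def onz(c,T,f,u,v,z):
    o,d=ray(c,T,f,u,v);return o+d*(z-o[2])/d[2]
def proj(c,T,f,p):
    q=T[:3,:3].T@(np.asarray(p,float)-T[:3,3]);return q[0]/q[2]*f+c['cx'],q[1]/q[2]*f+c['cy']
E
python3 - <<'E'
from h import *
np.set_printoptions(precision=1,suppress=True)
print(manip.read_state())
for n in ['scene','side','wrist']:
    c,T,f=shot(n,n+'0.png'); print(n,f,T.tolist())
    for t in ['hone','spindle_nose','pin_tip','lap_centre','lap_notch','lap']:
        for d in manip.find_in(t,c)[:2]: print(t,d['conf'],d['rect'])
E
```

```text
{'clock': 0.0, 'joints': array([-1.4,  0.3,  1.5, -0. ,  1.3, -0.1]), 'qd': array([ 0., -0.,  0.,  0.,  0.,  0.]), 'effort': array([  0. , -53.2, -35.3,   0.1,   0. ,  -0. ]), 'eef_pos': array([ 133.3, -533.3,  212.9]), 'eef_rot': array([-3.1, -0. ,  0.2]), 'wrist_force': array([-0.6, -0.8, -0. ]), 'moment': array([-0.,  0.,  0.]), 'finger_gap': 93.96113399448033}
scene 499.5840642972418 [[0.7897258160876153, 0.43096160147187124, -0.4365835927534954, 1109.9718105009172], [0.6131935399784798, -0.5335767359050477, 0.5824856645700176, -790.5266776179407], [0.018078106466393306, -0.7277142055489331, -0.6856421932093114, 998.9297604040074], [0.0, 0.0, 0.0, 1.0]]
hone 0.69 [285.0, 211.7, 119.5, 88.4]
spindle_nose 0.63 [300.5, 195.8, 65.7, 50.4]
lap_centre 0.56 [306.8, 195.4, 56.6, 43.8]
lap_notch 0.54 [429.0, 199.7, 12.0, 14.5]
lap 0.82 [306.6, 198.9, 57.1, 38.5]
side 527.7586574424697 [[-0.9760547816279549, -0.17386595698731935, 0.13071990002325162, 393.40848676239983], [-0.2165090806136672, 0.7185024719054842, -0.6609674847354697, 680.0543579571968], [0.02099717297708979, -0.6734425193486023, -0.738941331812193, 903.3819514743915], [0.0, 0.0, 0.0, 1.0]]
hone 0.55 [207.2, 224.7, 174.5, 137.9]
hone 0.53 [317.6, 425.0, 72.5, 53.9]
spindle_nose 0.77 [268.9, 245.6, 90.8, 81.6]
lap_centre 0.78 [272.2, 242.9, 83.7, 72.5]
lap_notch 0.64 [272.6, 243.0, 84.5, 72.1]
lap 0.89 [273.5, 242.1, 82.4, 70.8]
wrist 363.90788375653125 [[0.24353246953320645, -0.9338767713154277, -0.2618513171258251, 209.32173138096462], [-0.9698925893027291, -0.23433625861095211, -0.06629391462169029, -515.7326353008051], [0.0005490889771489734, 0.2701123727223404, -0.9628286475814904, 385.3352288735612], [0.0, 0.0, 0.0, 1.0]]
```

Run:
```python
import cv2,numpy as np
a=cv2.imread('pics/scene0.png')[165:325,245:445]
b=cv2.imread('pics/side0.png')[205:385,185:410]
a=cv2.resize(a,(800,640),interpolation=cv2.INTER_CUBIC)[:, :]
cv2.imwrite('pics/a.png',cv2.resize(a,(750,600)));cv2.imwrite('pics/b.png',cv2.resize(b,(750,600),interpolation=cv2.INTER_CUBIC))
```

```text
(no output)
```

View pics/a.png

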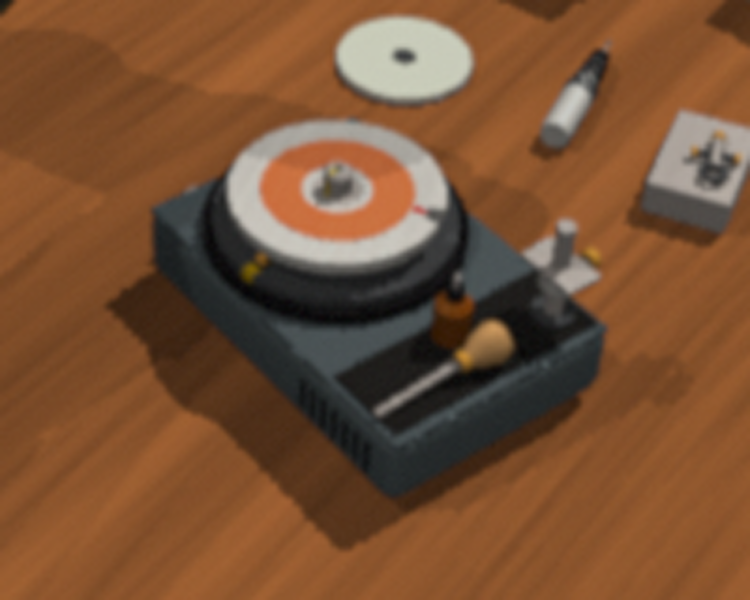

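View pics/b.png

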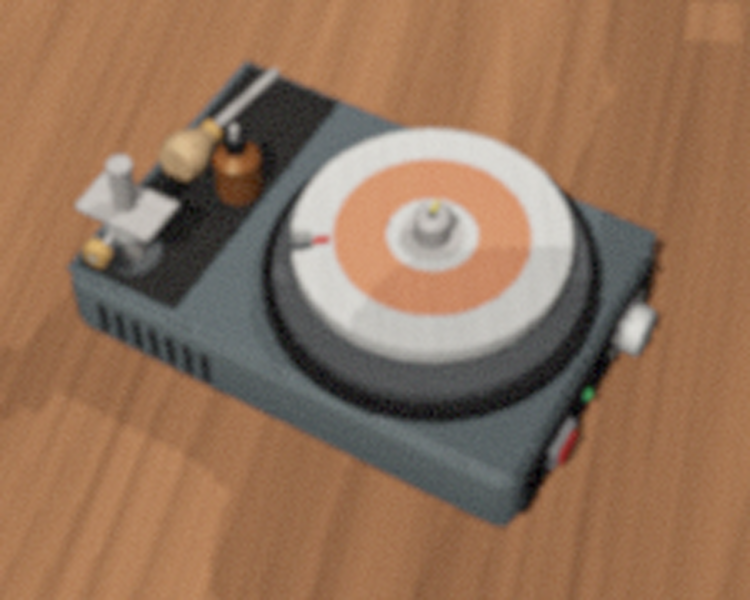

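View pics/side0.png

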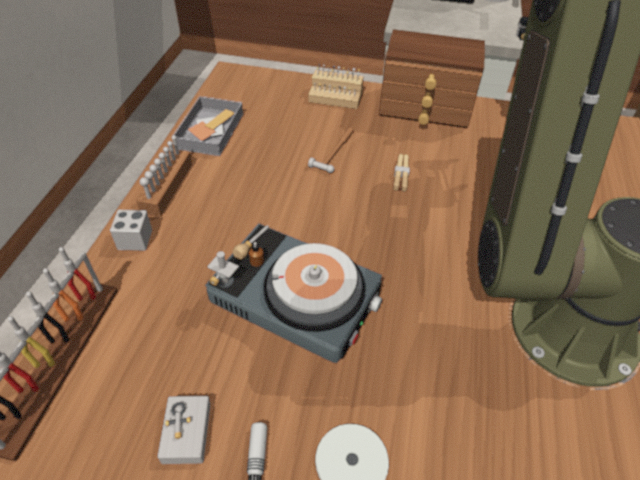

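Scene crop: the notch with its red mark is at (361,221) full-frame and the yellow edge mark/pin is at about (313,236). Side crop: the notch is at (276,277) and the nose top at (315,268). Now to triangulate.

Run:
```python
from h import *
np.set_printoptions(precision=1,suppress=True)
V={n:shot(n) for n in['scene','side']}
def tri(a,b):
    o1,d1=ray(*V['scene'],*a);o2,d2=ray(*V['side'],*b)
    A=np.c_[d1,-d2];s=np.linalg.lstsq(A,o2-o1,rcond=None)[0];p,q=o1+s[0]*d1,o2+s[1]*d2
    return (p+q)/2,np.linalg.norm(p-q)
nose=tri((245+337/3.75,165+172/3.75),(185+433/3.333,205+207/3.333));print('nose',nose)
no=tri((245+436/3.75,165+213/3.75),(185+300/3.333,205+240/3.333));print('notch',no)
for n in V:
    c=V[n][0]
    for t in['lap']:
        m=manip.silhouettes(t,c)[0];p=m['pixels'];print(n,m['conf'],m['rect'],p.sum())
        cs,_=cv2.findContours(p.astype(np.uint8),0,1);k=max(cs,key=len)[:,0]
        P=np.array([onz(*V[n],u,v,110) for u,v in k])[:,:2]
        (x,y),r=cv2.minEnclosingCircle(P.astype(np.float32));print('circ',x,y,r)
c,T,f=V['scene'];print('ymark at z84', onz(c,T,f,312.2,237.5,84),'pin',onz(c,T,f,314.8,233.8,97))
s=V['scene'];print('noseyl scene',onz(*V['scene'],245+340/3.75,165+170/3.75,131),onz(*V['side'],185+434/3.333,205+205/3.333,131))
print('notch110',onz(*V['scene'],245+436/3.75,165+213/3.75,110),onz(*V['side'],185+300/3.333,205+240/3.333,110))
print(onz(*V['side'],185+433/3.333,205+209/3.333,131),onz(*V['scene'],245+337/3.75,165+174/3.75,131))
```

```text
nose (array([521.7,  66.3, 128.7]), np.float64(3.308964565683633))
notch (array([592.5,  92.5, 110.3]), np.float64(2.2806428493454924))
scene 0.86 [304.6, 197.0, 59.0, 38.5] 1725
circ 523.6251220703125 66.7549819946289 83.84288024902344
side 0.58 [276.1, 244.5, 79.8, 69.7] 4336
circ 520.5323486328125 73.47683715820312 83.30233764648438
ymark at z84 [511.8 -16.9  84. ] pin [516.7 -12.2  97. ]
noseyl scene [525.3  67.6 131. ] [519.6  65.7 131. ]
notch110 [593.5  93.2 110. ] [591.6  91.8 110. ]
[519.6  68.7 131. ] [526.3  62.6 131. ]
```

```bash
cat >> h.py <<'E'
from scipy.spatial.transform import Rotation as Rn
def delta(p):
    s=manip.read_state();return Rn.from_euler('xyz',s['eef_rot']).as_matrix().T@(np.array(p)-s['eef_pos'])
E
python3 - <<'E'
from h import *
print(manip.read_state()['eef_rot'],delta([479,92,218]),Rn.from_euler('xyz',manip.read_state()['eef_rot']).as_matrix().round(3))
E
```

```text
[ 3.14157474e+00 -6.37549451e-06  2.44863205e-01] [ 487.04439896 -523.12603335   -4.55830499] [[ 0.97   0.242  0.   ]
 [ 0.242 -0.97  -0.   ]
 [ 0.     0.    -1.   ]]
```

send_rows(series=[[[0,20,-21,-4,0],[0,44,-48,-4,0],[0,70,-76,-4,0],[0,100,-108,-4,0],[0,130,-140,-4,0],[0,160,-172,-4,0],[0,190,-204,-4,0],[0,217,-233,-4,0],[0,240,-258,-4,0],[0,262,-282,-4,0]]])

```text
clock: 2.25
eef_pos: [319.6, -195.1, 217.7]
eef_rot: [3.141, -0.0, 0.245]
wrist_force: [2.0, -0.7, -0.6]
finger_gap: 17.4
```

send_rows(series=[[[0,24,-26,0,0],[0,52,-56,0,0],[0,82,-88,0,0],[0,112,-120,0,0],[0,142,-152,0,0],[0,172,-184,0,0],[0,196,-210,0,0],[0,214,-230,0,0],[0,225,-241,0,0],[0,225,-241,0,0]]])

```text
clock: 3.25
eef_pos: [479.3, 92.7, 217.2]
eef_rot: [-3.142, 0.0, 0.246]
wrist_force: [-0.1, -0.5, 0.4]
finger_gap: 0.5
```

Run:
```python
from h import *
print(manip.read_state())
c,T,f=shot('wrist','w1.png')
for t in ['lap','lap_notch','spindle_nose','pin_tip']:
    for d in manip.find_in(t,c)[:2]: print(t,d['conf'],d['rect'])
```

```text
{'clock': 3.25, 'joints': array([1.16002201e-01, 1.58927307e-01, 1.68530892e+00, 2.07156586e-05,
       1.29778249e+00, 1.44036318e+00]), 'qd': array([-0.04250917, -0.0303836 ,  0.03599674, -0.00603414,  0.00118304,
       -0.03103432]), 'effort': array([  2.01075934, -43.4605372 , -36.36651278,   0.13580848,
        -0.09154797,   0.53380815]), 'eef_pos': array([479.3423458 ,  92.70844925, 217.1934262 ]), 'eef_rot': array([-3.14151746e+00,  4.19855928e-04,  2.46429768e-01]), 'wrist_force': array([-0.11944932, -0.51480908,  0.42325671]), 'moment': array([-0.03851324,  0.07110421,  0.03411975]), 'finger_gap': 0.5431644556737891}
lap 0.96 [260.2, 78.5, 210.4, 214.4]
lap 0.25 [0.0, 51.6, 104.2, 39.5]
lap_notch 0.63 [260.5, 83.0, 209.7, 204.5]
lap_notch 0.19 [208.3, 1.4, 380.4, 326.2]
spindle_nose 0.8 [251.4, 67.9, 221.8, 227.4]
pin_tip 0.57 [460.5, 0.3, 114.1, 63.9]
```

View pics/w1.png

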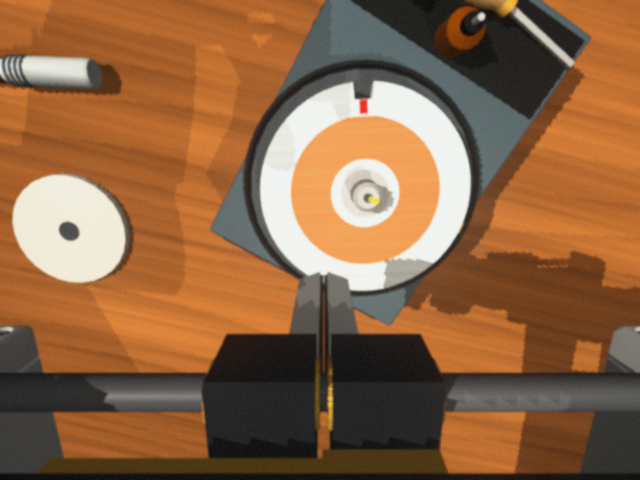

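Run:
```python
from h import *
np.set_printoptions(precision=1,suppress=True)
c,T,f=shot('wrist','w2.png');V=(c,T,f)
im=cv2.imread('pics/w2.png')
m=manip.silhouettes('lap',c)[0]['pixels']
hsv=cv2.cvtColor(im,cv2.COLOR_BGR2HSV)
def cen(mask,box):
    x0,y0,x1,y1=box;ys,xs=np.nonzero(mask[y0:y1,x0:x1]);return xs.mean()+x0,ys.mean()+y0,len(xs)
H,S,Vv=hsv[...,0],hsv[...,1],hsv[...,2]
org=((H>5)&(H<18)&(S>120)&(Vv>150)).astype(np.uint8)
k=max(cv2.findContours(org[105:275,280:450].copy(),0,1)[0],key=len)[:,0]+[280,105]
for nm,z in[('orange',(109,112))]:
  for zz in z:
    P=np.array([onz(*V,u,v,zz) for u,v in k])[:,:2]
    A=np.c_[2*P,np.ones(len(P))];s=np.linalg.lstsq(A,(P**2).sum(1),rcond=None)[0];print(nm,zz,s[:2],np.sqrt(s[2]+s[0]**2+s[1]**2))
yel=(H>22)&(H<38)&(S>120)&(Vv>80)
red=((H<6)|(H>172))&(S>150)&(Vv>120)
r=cen(red,(350,90,380,120));print('red',r,onz(*V,r[0],r[1],110.5))
y=cen(yel,(345,175,400,215));print('yl',y,onz(*V,y[0],y[1],131))
ys,xs=np.nonzero(yel[60:310,240:500]);print('yel px',[(a+240,b+60) for a,b in zip(xs,ys)][:60])
a=cv2.resize(im[165:235,325:405],None,fx=5,fy=5,interpolation=2);b=cv2.resize(im[150:290,430:510],None,fx=4,fy=4,interpolation=2)
o=np.zeros((560,720,3),np.uint8);o[:350,:400]=a;o[:560,400:720]=b;cv2.imwrite('pics/c.png',o)
```

```text
orange 109 [521.1  68.9] 56.48195297165104
orange 112 [521.4  69.3] 55.877896034136384
red (np.float64(360.46478873239437), np.float64(104.5774647887324), 71) [581.9  87.6 110.5]
yl (np.float64(371.0408163265306), np.float64(198.40816326530611), 49) [520.7  64.7 131. ]
yel px [(np.int64(367), np.int64(195)), (np.int64(368), np.int64(195)), (np.int64(366), np.int64(196)), (np.int64(367), np.int64(196)), (np.int64(368), np.int64(196)), (np.int64(369), np.int64(196)), (np.int64(370), np.int64(196)), (np.int64(366), np.int64(197)), (np.int64(367), np.int64(197)), (np.int64(368), np.int64(197)), (np.int64(369), np.int64(197)), (np.int64(370), np.int64(197)), (np.int64(371), np.int64(197)), (np.int64(372), np.int64(197)), (np.int64(373), np.int64(197)), (np.int64(366), np.int64(198)), (np.int64(367), np.int64(198)), (np.int64(368), np.int64(198)), (np.int64(369), np.int64(198)), (np.int64(370), np.int64(198)), (np.int64(371), np.int64(198)), (np.int64(372), np.int64(198)), (np.int64(373), np.int64(198)), (np.int64(374), np.int64(198)), (np.int64(375), np.int64(198)), (np.int64(376), np.int64(198)), (np.int64(367), np.int64(199)), (np.int64(368), np.int64(199)), (np.int64(369), np.int64(199)), (np.int64(370), np.int64(199)), (np.int64(371), np.int64(199)), (np.int64(372), np.int64(199)), (np.int64(373), np.int64(199)), (np.int64(374), np.int64(199)), (np.int64(375), np.int64(199)), (np.int64(376), np.int64(199)), (np.int64(370), np.int64(200)), (np.int64(371), np.int64(200)), (np.int64(372), np.int64(200)), (np.int64(373), np.int64(200)), (np.int64(374), np.int64(200)), (np.int64(375), np.int64(200)), (np.int64(376), np.int64(200)), (np.int64(372), np.int64(201)), (np.int64(373), np.int64(201)), (np.int64(374), np.int64(201)), (np.int64(375), np.int64(201)), (np.int64(374), np.int64(202)), (np.int64(375), np.int64(202)), (np.int64(462), np.int64(221)), (np.int64(458), np.int64(228))]
```

View pics/c.png

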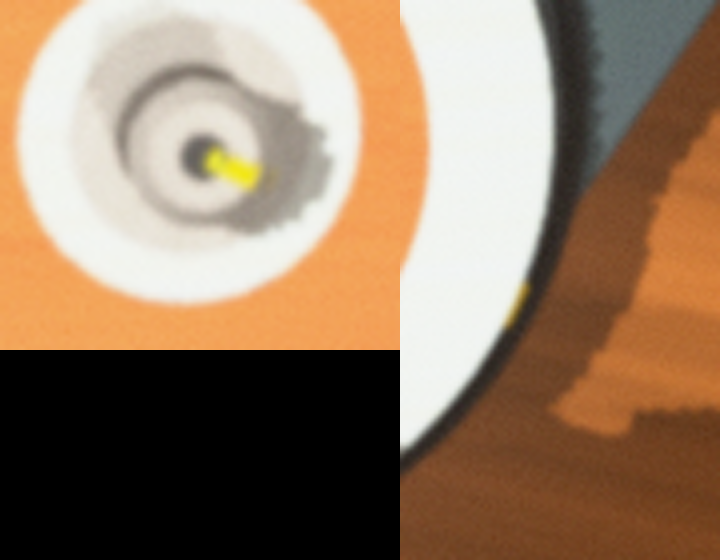

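The lap, notch (363,90), nose line (366,196)→(377,201) and yellow edge mark (459,226) are all visible.

Run:
```python
from h import *
np.set_printoptions(precision=1,suppress=True)
V=shot('wrist');C=np.array([521.2,69.1])
ang=lambda p,c=C:np.degrees(np.arctan2(p[1]-c[1],p[0]-c[0]))
a=onz(*V,365.6,196.4,131);b=onz(*V,376.6,201,131);print('nose',a,b,ang(b,a))
e=onz(*V,458.8,226.3,86);print('edge',e,np.linalg.norm(e[:2]-C),ang(e))
r=onz(*V,360.5,104.6,110.5);n=onz(*V,363,88,110.5);print('red,notch',ang(r),ang(n))
# yaw of image of axis check
print(proj(*V,[*C,131]),manip.read_state()['eef_pos'],delta([521.2-55*.906,69.1+55*.423,126]))
for an in (-92,-95,-98):print(an,proj(*V,[C[0]+92*np.cos(np.radians(an)),C[1]+92*np.sin(np.radians(an)),86]))
```

```text
nose [521.3  69.1 131. ] [520.   60.6 131. ] -98.53793956673051
edge [509.9 -22.6  86. ] 92.35483105373548 -97.0105701983376
red,notch 17.080556537718223 15.493495553950892
(np.float64(365.6141853054307), np.float64(196.49638270841683)) [478.9  91.3 217.7] [-7.1 -2.9 91.7]
-92 (np.float64(462.3196821092795), np.float64(217.4815511405361))
-95 (np.float64(460.07455412649944), np.float64(222.7198005696347))
-98 (np.float64(457.5797088119434), np.float64(227.82397646920234))
```

Run:
```python
from h import *
print(delta([477.9,94.1,123]),manip.read_state()['wrist_force'])
R=Rn.from_euler('xyz',[np.pi,0,.2449]).as_matrix()
P=lambda a:np.array([50*np.cos(np.radians(a)),50*np.sin(np.radians(a)),0])
for a in range(150,30,-5):print(a,(R.T@(P(a)-P(150))).round(1)[:2],(R.T@(P(a)-P(100))).round(1)[:2])
```

```text
[-0.35797831 -3.01693676 94.65709525] [-0.70870519 -0.58411132 -0.66145917]
150 [0. 0.] [-39.5  15.1]
145 [ 3.2 -3. ] [-36.3  12.1]
140 [ 6.6 -5.7] [-32.9   9.4]
135 [10.2 -8.1] [-29.2   7. ]
130 [ 14.1 -10.2] [-25.4   4.9]
125 [ 18.1 -11.9] [-21.4   3.2]
120 [ 22.2 -13.3] [-17.3   1.8]
115 [ 26.4 -14.3] [-13.    0.8]
110 [ 30.7 -15. ] [-8.7  0.1]
105 [ 35.1 -15.2] [-4.4 -0.1]
100 [ 39.5 -15.1] [0. 0.]
95 [ 43.8 -14.6] [4.3 0.5]
90 [ 48.1 -13.8] [8.6 1.4]
85 [ 52.3 -12.5] [12.8  2.6]
80 [ 56.3 -10.9] [16.8  4.2]
75 [60.2 -9. ] [20.7  6.2]
70 [63.9 -6.7] [24.5  8.4]
65 [67.4 -4.1] [28. 11.]
60 [70.7 -1.2] [31.2 13.9]
55 [73.7  2. ] [34.2 17.1]
50 [76.4  5.4] [37.  20.5]
45 [78.8  9. ] [39.4 24.1]
40 [80.9 12.9] [41.4 28. ]
35 [82.6 16.9] [43.2 32. ]
```

send_rows(series=[[[0,0,-3,20,0],[0,0,-3,45,0],[0,0,-3,70,0],[0,0,-3,88,0],[0,0,-3,94,0],[0,0,-3,95,0],[0,0,-3,95,0]]])

```text
clock: 4.35
eef_pos: [478.7, 94.7, 123.3]
eef_rot: [3.141, -0.001, 0.245]
wrist_force: [0.8, -0.3, 0.6]
finger_gap: 0.7
```

send_rows(series=[[[0,0,0,0.5,0],[0,0,0,1,0],[0,0,0,1.5,0],[0,0,0,2,0]]])

```text
clock: 4.75
eef_pos: [478.3, 94.8, 120.6]
eef_rot: [3.142, -0.0, 0.245]
wrist_force: [0.2, -0.3, 0.5]
finger_gap: 0.7
```

send_rows(series=[[[0,0,0,0.5,0],[0,0,0,1,0],[0,0,0,1,0]]])

```text
clock: 5.05
eef_pos: [478.3, 94.8, 119.5]
eef_rot: [-3.142, -0.0, 0.245]
wrist_force: [-0.0, 0.2, 2.5]
finger_gap: 0.2
```

send_rows(series=[[[0,0,0,0.3,0],[0,0,0,0.5,0],[0,0,0,0.5,0]]])

```text
clock: 5.35
eef_pos: [478.3, 94.8, 119.2]
eef_rot: [-3.142, -0.0, 0.245]
wrist_force: [-2.6, 0.6, 5.3]
finger_gap: 0.3
```

send_rows(series=[[[0,3.2,-3,-0.1,0],[0,6.6,-5.7,-0.1,0],[0,10.2,-8.1,-0.1,0],[0,14.1,-10.2,-0.1,0],[0,18.1,-11.9,-0.1,0],[0,22.2,-13.3,-0.1,0],[0,26.4,-14.3,-0.1,0],[0,30.7,-15,-0.1,0],[0,35.1,-15.2,-0.1,0],[0,39.5,-15.1,-0.1,0]]])

```text
clock: 6.35
eef_pos: [513.3, 119.3, 119.1]
eef_rot: [-3.141, -0.0, 0.245]
wrist_force: [-1.2, -1.2, 6.0]
finger_gap: 0.2
```

Run:
```python
from h import *
print(manip.read_state()['wrist_force'],manip.read_state()['eef_pos'])
c,T,f=shot('side','s2.png');V=(c,T,f)
hsv=cv2.cvtColor(cv2.imread('pics/s2.png'),cv2.COLOR_BGR2HSV);H,S,v=cv2.split(hsv)
m=((H<6)|(H>172))&(S>110);ys,xs=np.nonzero(m[240:325,270:360])
for u,w in zip(xs+270,ys+240):
    p=onz(*V,u,w,110);print(u,w,p[:2].round(),np.degrees(np.arctan2(p[1]-69,p[0]-521)).round(),hsv[w,u])
```

```text
[-1.19336196 -1.21292963  6.02267377] [513.34375797 119.27877392 119.13659669]
290 256 [577.  35.] -31.0 [  2 111 197]
291 257 [575.  37.] -31.0 [  1 129 208]
```

The lap follows the finger: the red mark is now at -31°.

send_rows(series=[[[0,4.3,0.5,-0.2,0],[0,8.6,1.4,-0.2,0],[0,12.8,2.6,-0.2,0],[0,16.8,4.2,-0.2,0],[0,20.7,6.2,-0.2,0],[0,24.5,8.4,-0.2,0],[0,28,11,-0.2,0],[0,31.2,13.9,-0.2,0],[0,34.2,17.1,-0.2,0],[0,37,20.5,-0.2,0]]])

```text
clock: 7.4
eef_pos: [554.1, 107.8, 119.3]
eef_rot: [-3.142, -0.0, 0.245]
wrist_force: [-1.0, 1.1, 5.2]
finger_gap: 0.6
```

send_rows(series=[[[0,2.4,3.6,0,0],[0,4.4,7.5,0,0],[0,6.2,11.5,0,0],[0,6.2,11.5,0,0]]])

```text
clock: 7.8
eef_pos: [563.0, 97.8, 119.2]
eef_rot: [3.141, -0.0, 0.244]
wrist_force: [0.4, -0.5, 4.5]
finger_gap: 0.4
```

Run:
```python
from h import *
print(manip.read_state()['wrist_force'],manip.read_state()['eef_pos'])
c,T,f=shot('wrist','w3.png');c2,_,_=shot('scene','sc3.png')
a=cv2.imread('pics/w3.png');b=cv2.resize(cv2.imread('pics/sc3.png')[185:255,290:380],(640,498),interpolation=2)
cv2.imwrite('pics/w3s.png',cv2.resize(np.hstack([a,cv2.resize(b,(640,480))]),(800,300),interpolation=3))
cv2.imwrite('pics/sc3z.png',b)
```

```text
[ 0.43425117 -0.46066083  4.48215096] [562.98679156  97.84344618 119.24230099]
```

View pics/w3s.png

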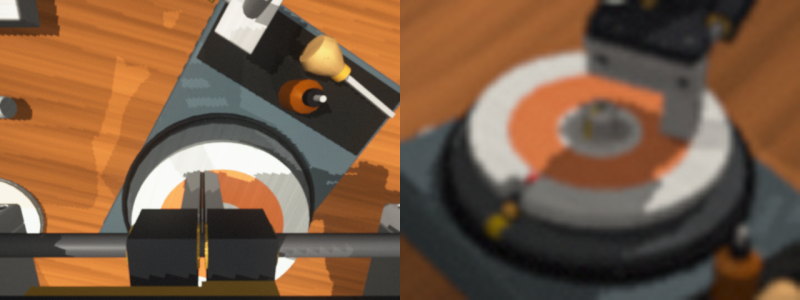

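send_rows(series=[[[0,0,0,-10,0],[0,0,0,-25,0],[0,-15,-3,-50,0],[0,-40,-7,-75,0],[0,-65,-11,-92,0],[0,-80,-14,-99,0],[0,-83,-14.5,-99,0],[0,-83,-14.5,-99,0],[0,-83,-14.5,-99,0]]])

```text
clock: 8.8
eef_pos: [478.9, 92.4, 217.7]
eef_rot: [-3.142, 0.001, 0.245]
wrist_force: [-0.9, 0.2, -0.8]
finger_gap: 0.8
```

```bash
cat > an.py <<'E'
import sys
from h import *
np.set_printoptions(precision=1,suppress=True)
n=sys.argv[1];V=shot('wrist',n+'.png');c,T,f=V;C=np.array([521.2,69.1])
im=cv2.imread('pics/'+n+'.png');H,S,v=cv2.split(cv2.cvtColor(im,cv2.COLOR_BGR2HSV))
red=((H<5)|(H>172))&(S>150)&(v>100)
ys,xs=np.nonzero(red[60:310,250:490]);xs=xs+250;ys=ys+60
P=np.array([onz(*V,a,b,110.5)[:2] for a,b in zip(xs,ys)]);r=np.linalg.norm(P-C,axis=1);k=(r<72)&(r>55)
p=P[k].mean(0);print(k.sum(),p,r[k].mean(),'red ang',np.degrees(np.arctan2(*(p-C)[::-1])),xs[k].mean(),ys[k].mean())
yel=(H>18)&(H<38)&(S>110)&(v>70)
ys,xs=np.nonzero(yel[120:310,400:500]);xs=xs+400;ys=ys+120
print('yel',list(zip(xs.tolist(),ys.tolist()))[:40]); print(manip.read_state()['eef_pos'])
cv2.imwrite('pics/'+n+'z.png',cv2.resize(im[160:270,330:480],(750,550),interpolation=2))
E
python3 an.py w4
```

```text
60 [516.6   5.7] 63.559380964577976 red ang -94.11147611047002 440.4 217.56666666666666
yel [(455, 217), (453, 218), (454, 218), (455, 218), (456, 218), (457, 218), (452, 219), (453, 219), (454, 219), (455, 219), (456, 219), (457, 219), (458, 219), (459, 219), (460, 219), (453, 220), (454, 220), (455, 220), (456, 220), (457, 220), (458, 220), (459, 220), (460, 220), (461, 220), (462, 220), (463, 220), (464, 220), (453, 221), (454, 221), (455, 221), (456, 221), (457, 221), (458, 221), (459, 221), (460, 221), (461, 221), (462, 221), (463, 221), (464, 221), (453, 222)]
[478.9  92.4 217.5]
```

View pics/w4z.png

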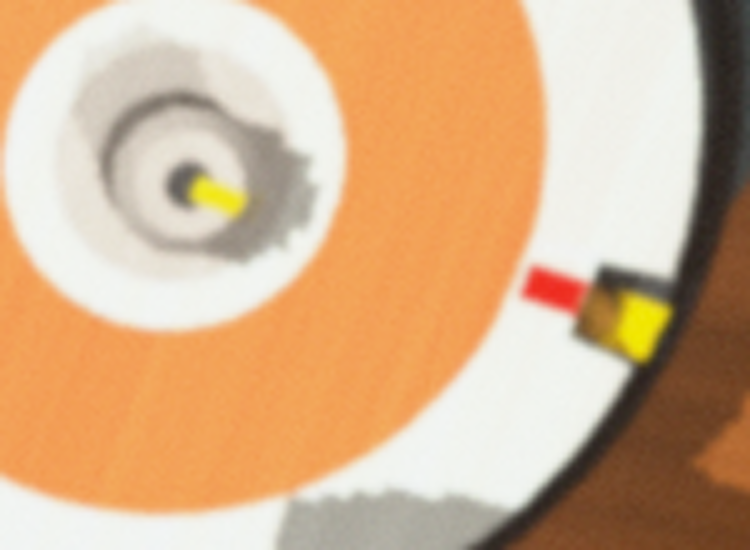

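Notch and pin are nearly aligned: the brass pin at crop (600,312) and the yellow mark sit toward the lower side of the notch. Measuring the residual angle.

Run:
```python
from h import *
V=shot('wrist');C=np.array([521.2,69.1]);q=lambda x,y:(330+x/5,160+y/5)
def pr(n,x,y,z,off=0):
    p=onz(*V,*q(x,y),z)[:2]-C;r=np.linalg.norm(p);print(n,r.round(1),(np.degrees(np.arctan2(p[1],p[0]))-np.degrees(off/r)).round(1))
pr('yel top a',622,290,88,5);pr('yel top b',672,303,88,5);pr('yel c',640,325,88)
pr('pin c',600,312,96);pr('pin top',597,283,95,4.5)
pr('notch up in',602,266,110.5,7.5);pr('notch up out',675,285,110.5,7.5);pr('notch low in',575,330,110.5,-7.5);pr('low out',640,360,110.5,-7.5);pr('red',553,290,110.5)
pr('notch up in',602,266,110.5);pr('low in',575,330,110.5)
pr('nose c',187,184,131);
a=onz(*V,*q(187,184),131);b=onz(*V,*q(243,204),131);print(np.degrees(np.arctan2(b[1]-a[1],b[0]-a[0])))
```

```text
yel top a 83.5 -96.9
yel top b 92.5 -96.3
yel c 89.0 -96.6
pin c 78.3 -96.2
pin top 76.2 -96.5
notch up in 69.7 -95.6
notch up out 81.9 -94.8
notch low in 69.8 -92.2
low out 81.6 -93.4
red 63.8 -94.4
notch up in 69.7 -89.5
low in 69.8 -98.3
nose c 0.0 154.7
-95.48801813032946
```

send_rows(series=[[[0,0,-2,20,0],[0,0,-2,45,0],[0,0,-2,70,0],[0,0,-2,88,0],[0,0,-2,95,0],[0,0,-2,97,0],[0,0,-2,98,0],[0,0,-2,98.6,0],[0,0,-2,98.9,0],[0,0,-2,98.9,0]]])

```text
clock: 9.9
eef_pos: [478.3, 94.3, 119.8]
eef_rot: [3.141, -0.001, 0.245]
wrist_force: [-0.6, 0.3, 0.5]
finger_gap: 0.5
```

send_rows(series=[[[0,0.5,-0.5,0,0],[0,1,-1,0,0],[0,1.5,-1.6,0,0],[0,1.9,-2,0,0],[0,1.9,-2,0,0]]])

```text
clock: 10.4
eef_pos: [479.6, 96.8, 119.5]
eef_rot: [3.142, -0.0, 0.245]
wrist_force: [-0.2, -0.3, 1.8]
finger_gap: 0.4
```

```bash
python3 an.py w5
python3 - <<'E'
import cv2
cv2.imwrite('pics/w5f.png',cv2.imread('pics/w5.png'))
E
```

```text
Traceback (most recent call last):
  File "an.py", line 8, in <module>
    P=np.array([onz(*V,a,b,110.5)[:2] for a,b in zip(xs,ys)]);r=np.linalg.norm(P-C,axis=1);k=(r<72)&(r>55)
                                                                               ~^~
ValueError: operands could not be broadcast together with shapes (0,) (2,)
```

View pics/w5f.png

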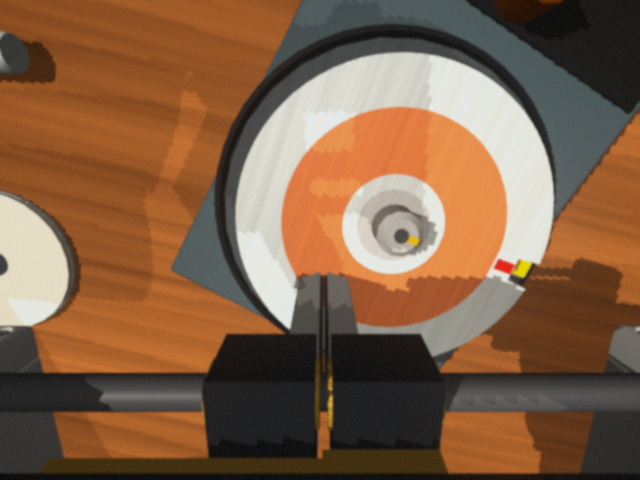

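Good view even in contact: red mark at (504,266), pin/yellow at (522,269).

```bash
cat > an2.py <<'E'
import sys
from h import *
n=sys.argv[1];Z=float(sys.argv[2]);V=shot('wrist',n+'.png');C=np.array([521.2,69.1])
im=cv2.imread('pics/'+n+'.png');H,S,v=cv2.split(cv2.cvtColor(im,cv2.COLOR_BGR2HSV))
def A(m,z,rl):
    m=m.copy();m[:,:480]=0;m[:240]=0;m[:,560:]=0;m[310:]=0
    ys,xs=np.nonzero(m);P=np.array([onz(*V,a,b,z)[:2] for a,b in zip(xs,ys)])-C;r=np.linalg.norm(P,axis=1);k=(r>rl[0])&(r<rl[1])
    p=P[k].mean(0);an=np.degrees(np.arctan2(P[k][:,1],P[k][:,0]));return k.sum(),r[k].mean().round(1),np.degrees(np.arctan2(p[1],p[0])).round(2),an.min().round(1),an.max().round(1),xs[k].mean().round(),ys[k].mean().round()
print('red',A(((H<5)|(H>172))&(S>150)&(v>100),Z,(50,75)))
print('yel',A((H>22)&(H<38)&(S>130)&(v>130),88,(70,95)))
print(manip.read_state()['wrist_force'],manip.read_state()['eef_pos'])
E
python3 an2.py w6 110.5
```

```text
red (np.int64(152), np.float64(63.6), np.float64(-96.32), np.float64(-98.7), np.float64(-94.0), np.float64(504.0), np.float64(266.0))
yel (np.int64(198), np.float64(88.7), np.float64(-97.14), np.float64(-100.5), np.float64(-93.9), np.float64(522.0), np.float64(269.0))
[0.18723918 0.0825205  2.49598516] [479.59283728  96.72981126 119.44892906]
```

send_rows(series=[[[0,0.2,-0.2,0.2,0],[0,0.5,-0.5,0.2,0],[0,0.5,-0.5,0.7,0],[0,0.5,-0.5,1.5,0],[0,0.5,-0.5,2.5,0],[0,0.5,-0.5,3.5,0],[0,0.5,-0.5,4.5,0],[0,0.5,-0.5,4.5,0]]])

```text
clock: 11.3
eef_pos: [480.0, 97.4, 115.0]
eef_rot: [-3.142, -0.0, 0.245]
wrist_force: [0.2, -0.3, 4.6]
finger_gap: 0.3
```

```bash
python3 an2.py w7 106.5
```

```text
red (np.int64(154), np.float64(63.5), np.float64(-97.04), np.float64(-99.4), np.float64(-94.7), np.float64(504.0), np.float64(268.0))
yel (np.int64(200), np.float64(88.7), np.float64(-97.16), np.float64(-100.4), np.float64(-94.1), np.float64(527.0), np.float64(272.0))
[-0.0621404  -0.95045001  4.72242714] [479.93966007  97.34492021 115.03515521]
```

Aligned to about 0.1°. Pressing on.

send_rows(series=[[[0,0,0,1,0],[0,0,0,2,0],[0,0,0,3,0],[0,0,0,4,0],[0,0,0,5,0],[0,0,0,5,0]]])

```text
clock: 11.95
eef_pos: [479.9, 97.3, 110.0]
eef_rot: [-3.142, -0.0, 0.245]
wrist_force: [-0.9, -1.3, 4.8]
finger_gap: 0.7
```

send_rows(series=[[[0,0,0,1,0],[0,0,0,2,0],[0,0,0,3,0],[0,0,0,3.5,0],[0,0,0,3.5,0]]])

```text
clock: 12.45
eef_pos: [479.9, 97.4, 106.6]
eef_rot: [-3.142, -0.0, 0.245]
wrist_force: [-0.4, -1.1, 5.6]
finger_gap: 0.5
```

send_rows(series=[[[0,0,0,0.3,0],[0,0,0,0.6,0],[0,0,0,0.6,0]]])

```text
clock: 12.75
eef_pos: [479.9, 97.4, 106.0]
eef_rot: [-3.142, -0.0, 0.245]
wrist_force: [-1.0, 0.4, 5.4]
finger_gap: 0.7
```

send_rows(series=[[[0,0,0,0.4,0],[0,0,0,0.8,0],[0,0,0,0.8,0]]])

```text
clock: 13.05
eef_pos: [480.0, 97.4, 105.4]
eef_rot: [-3.141, -0.001, 0.245]
wrist_force: [-2.1, 0.1, 9.2]
finger_gap: 0.5
```

send_rows(series=[[[0,0,0,0.5,0],[0,0,0,1,0],[0,0,0,1,0]]])

```text
clock: 13.35
eef_pos: [480.1, 97.6, 104.8]
eef_rot: [-3.141, -0.001, 0.245]
wrist_force: [-3.6, 1.5, 13.1]
finger_gap: 0.5
```

send_rows(series=[[[0,0,0,0.5,0],[0,0,0,1,0],[0,0,0,1,0]]])

```text
clock: 13.65
eef_pos: [480.2, 97.8, 104.3]
eef_rot: [-3.141, -0.002, 0.245]
wrist_force: [-6.2, 2.1, 19.4]
finger_gap: 0.7
```

send_rows(series=[[[0,0,0,-1,0],[0,0,0,-2,0],[0,0,0,-5,0],[0,0,0,-20,0],[0,0,0,-45,0],[0,0,0,-75,0],[0,-20,0,-100,0],[0,-30,0,-112,0],[0,-30,0,-112,0],[0,-30,0,-112,0]]])

```text
clock: 14.65
eef_pos: [450.8, 90.1, 214.4]
eef_rot: [-3.141, 0.0, 0.245]
wrist_force: [-0.2, -0.6, 0.2]
finger_gap: 0.4
```

Run:
```python
from h import *
print(manip.read_state()['wrist_force'],manip.read_state()['eef_pos'])
V=shot('wrist','w8.png');shot('side','s8.png');shot('scene','sc8.png')
im=cv2.imread('pics/w8.png');H,S,v=cv2.split(cv2.cvtColor(im,cv2.COLOR_BGR2HSV))
C=proj(*V,[521.2,69.1,98]);print(C)
x,y=map(int,C)
org=((H>5)&(H<18)&(S>110)&(v>130)).astype(np.uint8);m=np.zeros_like(org);cv2.circle(m,(x,y),92,1,-1)
k=max(cv2.findContours(org&m,0,1)[0],key=len)[:,0]
for z in(98,101,104):
    P=np.array([onz(*V,a,b,z)[:2] for a,b in k]);s=np.linalg.lstsq(np.c_[2*P,np.ones(len(P))],(P**2).sum(1),rcond=None)[0];print(z,s[:2],np.sqrt(s[2]+s[0]**2+s[1]**2))
b=[cv2.resize(cv2.imread('pics/sc8.png')[185:260,285:385],(400,300),interpolation=2),cv2.resize(cv2.imread('pics/s8.png')[225:345,235:395],(400,300),interpolation=2)]
a=cv2.resize(im[110:260,300:500],(400,300),interpolation=2)
cv2.imwrite('pics/f.png',np.vstack([np.hstack(b),np.hstack([a,cv2.resize(im,(400,300))])]))
```

```text
[-0.15844929 -0.59542051  0.21414593] [450.7579546   90.05793874 214.39673787]
(np.float64(369.99880500676375), np.float64(154.8277273639684))
98 [521.55140722  69.24841299] 56.10380932964976
101 [521.60645101  69.65064556] 55.51984573287249
104 [521.6614948   70.05287814] 54.93588213609191
```

View pics/f.png

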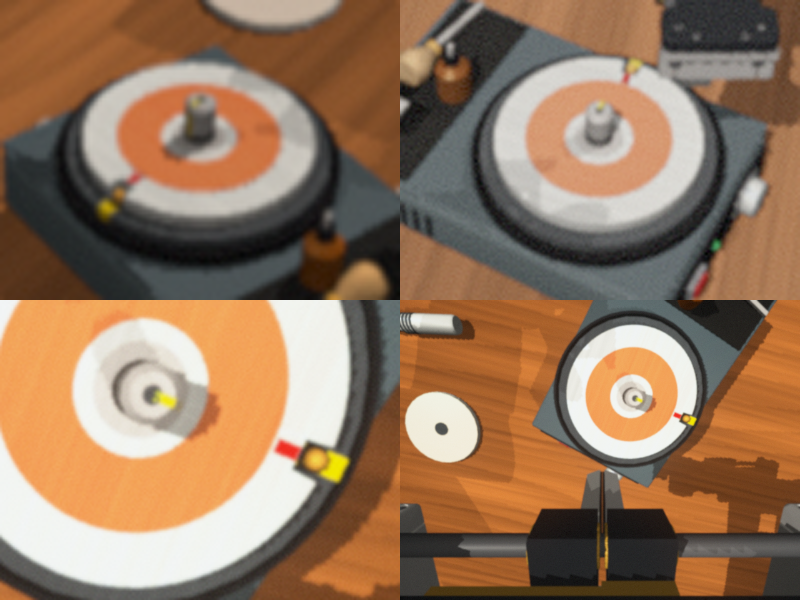

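The pin sits centred in the notch, and the lap is low and flat on the platen with the nose standing well clear. The arm is about 100 mm above everything.

```bash
python3 -c "
from cell import manip
print(manip.sign_off())"
```

```text
the job is handed in; nothing more can be done
None
```

The lap is turned so its notch is over the drive pin and pressed home on the platen, and the job is handed in at about 15 s on the robot's clock.

- **Turning:** I dragged the lap clockwise in two steps with the closed fingertips, using about 2–6 N. The first took it about 110° and the second a few degrees more. A wrist picture partway down the press showed the red mark at -97.0° and the pin's yellow mark at -97.2°.
- **Pressing:** The lap went down at about 5 N. The force began to rise with the fingertips near 98 mm, the height of the face when the lap is home. I pressed on to 19 N before lifting away.
- **Final check:** After release, all three cameras show the pin centred in the notch and the lap low and flat on the platen. The size of the copper ring in the wrist picture also fits a face height of 98 mm. The arm was clear and touching nothing, and only the lap was touched.

No check failed, but two early angle readings were loose. The yellow line on the nose gave the pin at -95.5° to -98.5°, against about -97° from the edge mark. I used the edge mark.

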